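# Slide the chassis plate home in the teal case

## Task

With a fingertip, gently push the aluminium chassis plate along the white guide rails of the teal enclosure, towards its closed rear end, until you feel it drop into the locating notches; then stop pushing at once and take the hand away. Slide it without lifting it and without ramming it against the notches, keep the black ferrite ring core on its post, and leave the other things on the bench where they are.

Things in the scene. Friction and masses are not known exactly. Their poses are not given: they have to be found in the camera images.
- enclosure: base half of a teal plastic case, 240 mm long (x) x 170 wide (y), 4 mm walls, held in a dark nest plate 290 x 200 x 8 mm; it cannot move. Origin: centre of the nest's underside, on the bench; z up. Top and front end (-x) are open, the rear end (+x) has a wall. Wall tops are 68 mm above the bench; between the rails the case floor is 12 mm above it
- rail_left (a point): middle of the top of the white nylon guide rail on the enclosure's left (+y) side, 28 mm above the bench. The rail runs the length of the case, is 21.5 mm wide and has two notches 11 mm long, 6 mm deep: one in its outer half, 93 mm behind (+x) this point, and one in its inner half, 17 mm in front (-x). Axes as the enclosure's
- rail_right (a point): the same on the right (-y) side, a mirror image of the left rail. The clear gap between the two rails is 119 mm
- home (a point): fixed point of the enclosure where the chassis' origin lies when the plate is home in the notches: x = +38 mm, y = 0, 30 mm above the bench; axes as the enclosure's
- chassis: loose aluminium plate lying across both rails, 140 (x) x 159 (y) x 3 mm, about 0.4 kg, a green circuit board on its rear half. Origin: centre of the plate's underside; x points to the enclosure's rear, z up. It starts 45 to 85 mm short of home and slides along the enclosure's +x with 0.5 to 2 N. Home, it sinks 6 mm (origin from 36 to 30 mm above the bench) and then stops firmly
- pin (a point): tip of the left leading pin. Four round-nosed white nylon pins, 6.5 mm thick, reach 8 mm below the chassis plate and carry it: two at chassis x = +55 mm on the outer halves of the rails, two at x = -55 mm on the inner halves. All four drop together into their notches when the plate is home, with about 2 mm of play each way
- flange (a point): centre of the outer (-x) face of the chassis plate's upright front flange: a flat aluminium wall 110 mm wide and 3 mm thick, from the plate's underside to 28 mm above it, square to the chassis' x axis. This point is 14 mm above the plate's underside, at chassis x = -70 mm. The space in front of it (-x) is free
- ferrite_core: black ferrite ring core, 36 mm outside, 18 mm hole, 14 mm high, lying loose on the chassis plate round a white nylon post (7 mm thick, 21 mm high) 38 mm in front of the chassis' origin (chassis x = -38 mm, y = 0), behind the flange. Origin: centre of its underside. It rides along with the plate
- spool_axle: steel spool axle, 150 mm long (x), 10 mm thick, with two square collars of 22 mm; lies on the bench left of the enclosure. Origin: centre, on the bench
- standoff_kit: pale grey sorting tray with white nylon standoffs, 120 x 80 x 24 mm, on the bench right of the enclosure. Origin: centre of its underside
- screwdriver: screwdriver, 190 mm long, lying along its x axis on the bench. Origin: centre, on the bench
- case_lid: teal lid of the case, 240 x 170 x 20 mm, lying flat on the bench at the left. Origin: centre of its underside
- screw_jar: jar of screws, 52 mm across, 62 mm high, on the bench at the right. Origin: centre of its underside
- e_core: black E-shaped ferrite core, 42 x 42 x 15 mm, on the bench at the right. Origin: centre of its underside
- pliers: pliers with orange grips, about 150 mm long (x), 14 mm thick, on the bench at the right. Origin: under the pivot
Things that resemble listed ones, but are neither listed nor needed, are in the scene too. What is meant by the chassis is not orange, and is the larger of those in its own colour.

How it is judged:
By the outcome, as a careful person would: the job done as asked, in the order asked, and still so for the second after the job is handed in, with the robot touching nothing.
It also fails if it takes over 40 s, if anything falls off the work surface, if the arm or the gripper's body presses on something with over 40 N, if the wrist force passes 120 N, or if a joint passes its speed limit or range.

## Robot

A 7-joint arm with a two-finger parallel gripper is mounted at the origin on the work surface. World frame = base frame: x ahead of the robot, y to its left, z up, the work surface at z = 0. Lengths are in m, angles in rad, forces in N, time in s.
With the tool pointing down it reaches from about 0.4 to 0.875 m from the base axis. Payload 19.3 kg.
Tool frame: the origin (TCP) lies on the centre line of the jaws, within the pads' length; the fingertips stand 14 mm ahead of it and the grasp point (between the pads) lies 5 mm behind it; y points along the fingers, x is the direction in which the jaws open and shut, and the axes are right-handed (so a half turn about y gives the same grasp; the last joint's range is limited). The gripper opens to 85 mm and grips with 20 to 120 N. Pads are 22 mm wide; open, the fingers measure 114 mm over their backs; the gripper's body (76 mm by 85 mm) begins 54 mm behind the grasp point. The pads swing forward as they close: fully open they stand 13 mm farther back than shut.
Start: joints at [-1.256, 0.521, -0.036, 1.599, 0.021, 1.021, -0.113], TCP at [0.235, 0.579, 0.245] pointing down, gripper open.
Joint ranges: [-2.91, 2.91], [-0.3, 2.13], [-1.5, 1.42], [0.17, 2.43], [-1.26, 4.41], [0.16, 1.93], [-2.52, 2.52]. Speed limits (rad/s): [1.89, 1.89, 2.39, 2.39, 3.01, 3.01, 3.01].

## Interface

Orientations are given as [roll, pitch, yaw] about the fixed x, y, z axes, in that order (R = Rz(yaw) Ry(pitch) Rx(roll)).
In Python, from workcell import monitor, grab_frame, workorder gives the robot as it stands.
- The arm moves only by the tool drive_tool, never from a script. Its argument "steps" is one flat list of numbers, 5 for each row, row after row: the finger opening in mm, from 0 to 85.4, then the shift along the world's x, y, z in mm, then the turn about the world's z in degrees. In form: [fingers, tx, ty, tz, twist, fingers, tx, ty, tz, twist, ...]. A call has exactly 5 rows; each row shifts and turns the commanded pose from where the row before left it; what a row does not reach is not made up. A row lasts 1/12 s, in which the tool goes at most 41.7 mm and 7.16 degrees, less where a joint would pass 70% of its speed; a pose out of reach is approached as far as the arm can. A call is refused whole if a number of a shift passes 41.7 or a number of a turn 7.16, either way. A call with a gripper value outside its range is refused whole. The fingers move at their own pace and stop on an object; "grip_force" is the grip in N (left out, the last holds). Time passes only in rows, so rows that do not move let the fingers close, or fill a call up. It gives the time, the measured TCP pose, the force and the opening at its end, in the units of the state.
- monitor.observe(): the state, without advancing time (a new reading comes with each control period).
- grab_frame(name): name is "scene" or "top"; returns a dict with "frame" (480x640x3 uint8, red, green, blue), "vertical_fov" (degrees; the focal length in pixels is half the picture's height over the tangent of half this angle, whatever the lens; pixels are square), "cx", "cy" (the principal point, pixels), "xyz" and "orientation" of the camera in the world. Camera axes: x right, y down, z forward; pixel columns grow to the right and rows downward; lengths in m; the calibration is good to about 2 mm. A picture is of the moment at which its call begins. There is no depth.
- workorder.job_done(): hands the job in, once; it reports no verdict.
The state is a dict: "clock": time; "qpos": joint angles; "qd": joint speeds; "joint_efforts": joint torques, N m; "position": TCP position; "tool_rot": TCP orientation; "force": force on the tool from outside, world axes, zero at the start; "moment": the same for the moment, N m; "grip_width": finger opening in m.
Only numpy, scipy, OpenCV 4.12 (cv2) and the standard library are available. Lean on these libraries where they do the work, as an engineer would, in place of code of your own. Each camera call takes 0.05 s, during which the arm holds its last target. There are 200 camera calls.

## Working session

There is one attempt and no reset: what is moved stays moved. The work goes in short steps, Python scripts to look and compute and a tool call to move; the robot and the scene stay as the last step left them, time stands still between calls to the robot, and variables do not carry over. Pictures are saved under pics/ and viewed, about 8 in all and at most 12, crops included, and the job is handed in when it is done.

Besides the shell and the picture viewer there is one more tool, called by a JSON object that holds its "op" and its "data". drive_tool: Moves the arm, as the interface text tells. Its arguments: {"type":"object","properties":{"steps":{"type":"array"},"grip_force":{"type":"number"}},"required":["steps"]}

```bash
mkdir -p pics; cat > h.py <<'E'
import numpy as np, cv2
from workcell import monitor, grab_frame, workorder
from scipy.spatial.transform import Rotation as R
def cam(n):
    d=grab_frame(n); f=240/np.tan(np.radians(d["vertical_fov"])/2)
    o=np.array(d["orientation"]); M=R.from_euler('xyz',o).as_matrix() if o.size==3 else (o if o.shape==(3,3) else R.from_quat(o).as_matrix())
    return d["frame"],f,d["cx"],d["cy"],np.array(d["xyz"]),M
def cast(c,u,v,z):
    _,f,cx,cy,p,M=c; r=M@np.array([(u-cx)/f,(v-cy)/f,1.]); return p+r*(z-p[2])/r[2]
def proj(c,P):
    _,f,cx,cy,p,M=c; q=M.T@(np.array(P)-p); return np.array([cx+f*q[0]/q[2],cy+f*q[1]/q[2]])
E
python3 - <<'E'
from h import *
for n in("scene","top"):
    d=grab_frame(n); print({k:v for k,v in d.items() if k!="frame"})
    cv2.imwrite(f"pics/{n}0.png",d["frame"][...,::-1])
print(monitor.observe())
E
```

```text
{'vertical_fov': 43.27670299057848, 'cx': 319.03037475147755, 'cy': 239.36924776622237, 'xyz': array([ 1.08912346, -0.60230895,  1.30130109]), 'orientation': array([-2.55201913, -0.00487837,  0.73751992])}
{'vertical_fov': 51.2471135708758, 'cx': 319.60029871991753, 'cy': 238.8234098324902, 'xyz': array([0.37806799, 0.0111575 , 1.34755562]), 'orientation': array([-3.00102190e+00, -1.74090681e-04, -1.58032962e+00])}
{'clock': 0.1, 'qpos': array([-1.25619789,  0.52194783, -0.03634269,  1.59990984,  0.02120764,
        1.02110821, -0.1128293 ]), 'qd': array([-0.00043035,  0.00026022,  0.00125846, -0.00083791,  0.0018499 ,
       -0.00011881, -0.00035215]), 'joint_efforts': array([ 4.66878773e-03, -9.28481269e+01,  1.98474728e+00, -3.70519853e+01,
        1.82919303e-02,  5.42921189e-03,  1.26219129e-05]), 'position': array([0.23452912, 0.57903658, 0.24480195]), 'tool_rot': array([-1.57086355e+00,  9.85724404e-04,  1.18597407e+00]), 'force': array([-0.54639686, -0.41891406, -0.4223904 ]), 'moment': array([-0.01152433,  0.03365054, -0.07774591]), 'grip_width': 0.08504759750186945}
```

View pics/top0.png

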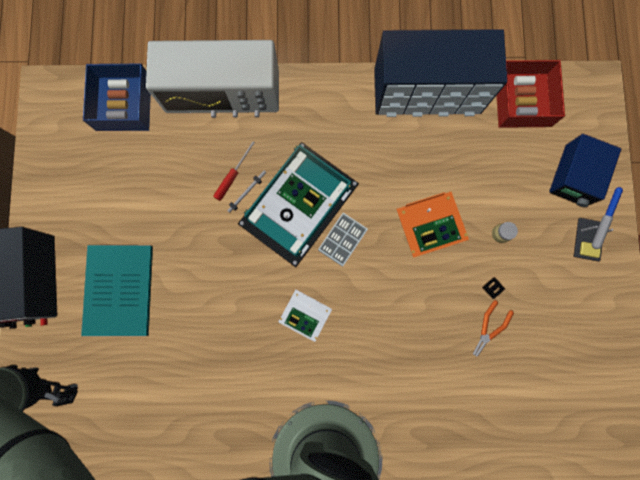

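View pics/scene0.png

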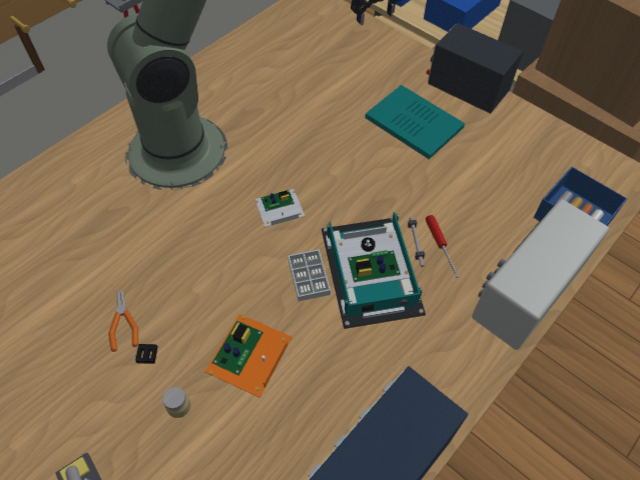

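The top view shows the enclosure at about (300,205), with its open front at lower left (240–297, 222–265) and its rear at upper right. The core is at (287,215) and the PCB at (300,192). The scene view shows the same, with the core at (368,244) and the flange near (365,232). Next I'll zoom in to get accurate pixels.

```bash
python3 - <<'E'
from h import *
t=cam("top"); s=cam("scene")
a=cv2.resize(t[0][135:275,230:370],None,fx=4.2,fy=4.2,interpolation=cv2.INTER_CUBIC)
b=cv2.resize(s[0][200:335,312:432],None,fx=4.4,fy=4.4,interpolation=cv2.INTER_CUBIC)
cv2.imwrite("pics/topz.png",a[...,::-1]);cv2.imwrite("pics/scz.png",b[...,::-1])
# nest quad: dark+teal+white filled in top image
im=t[0].astype(int);r,g,bl=im[...,0],im[...,1],im[...,2]
wood=(r-bl>25)&(r>110)
m=(~wood).astype(np.uint8);m[:135]=0;m[275:]=0;m[:,:235]=0;m[:,365:]=0
m=cv2.morphologyEx(m,cv2.MORPH_OPEN,np.ones((5,5)))
cs,_=cv2.findContours(m,cv2.RETR_EXTERNAL,cv2.CHAIN_APPROX_NONE)
for c in cs:
    if cv2.contourArea(c)>300:
        print(cv2.contourArea(c),cv2.minAreaRect(c),cv2.approxPolyDP(c,5,True).reshape(-1,2).tolist())
# dark nest line fit via world points
for n,c in(("t",t),("s",s)):
    im=c[0]; k=(im.max(2)<50).astype(np.uint8)
    nn,l,st,ce=cv2.connectedComponentsWithStats(k)
    P=cast
    for i in range(1,nn):
        if 40<st[i,4]<4000:
            w=cast(c,*ce[i],.05)
            if .4<w[0]<.75 and -.1<w[1]<.3: print(n,st[i],ce[i].round(1),w.round(3))
E
```

```text
1277.5 ((342.3076477050781, 239.03843688964844), (29.953811645507812, 45.20806884765625), 33.6900634765625) [[346, 215], [320, 246], [338, 263], [364, 233]]
7440.5 ((297.4200134277344, 202.94000244140625), (74.5999984741211, 105.80001068115234), 36.869895935058594) [[304, 144], [284, 163], [287, 172], [277, 172], [239, 221], [293, 265], [356, 187]]
t [316 154  42  44 116] [342.2 176.5] [ 0.729 -0.053  0.05 ]
t [242 182 105  81 959] [290.2 232.2] [0.58  0.086 0.05 ]
t [304 191  15  15 100] [311.5 197.7] [0.672 0.03  0.05 ]
t [281 209  12  12  62] [286.  214.5] [0.627 0.097 0.05 ]
s [333 219  58  13 287] [361.  225.1] [0.58  0.125 0.05 ]
s [ 322  228  103  100 1039] [363.8 299.4] [ 0.721 -0.033  0.05 ]
s [362 238  13  13 102] [367.7 244.4] [0.63  0.092 0.05 ]
s [356 260  16  15 117] [362.5 265.1] [0.659 0.037 0.05 ]
s [361 303  14   9  95] [367.5 307.5] [ 0.741 -0.043  0.05 ]
```

View pics/topz.png

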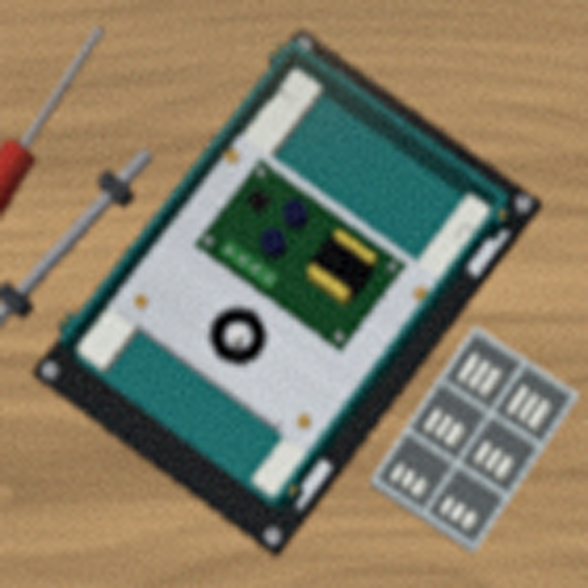

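View pics/scz.png

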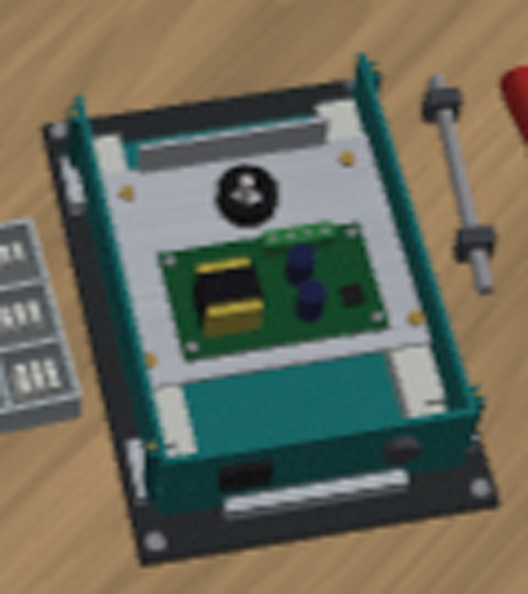

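The top zoom shows the nest corner screws at crop (49,370), (272,536), (304,42) and (524,204). The brass pin heads are at (142,301), (304,421), (231,155) and (421,292), and the core is at (238,335). The scene zoom shows the flange standing in front of the core, with free space behind it.

```bash
cat > pose.py <<'E'
from h import *
t=cam("top"); s=cam("scene")
T=lambda p:(np.array(p)+.5)/4.2-.5+[230,135]
S=lambda p:(np.array(p)+.5)/4.4-.5+[312,200]
def rep(n,c,F,pts,z,lab):
    w=np.array([cast(c,*F(p),z)[:2] for p in pts])
    fl,fr,rl,rr=w; x=(rl+rr-fl-fr)/2; y=(fl+rl-fr-rr)/2
    print(n,lab,"ctr",w.mean(0).round(4),"yawx",np.degrees(np.arctan2(x[1],x[0])).round(2),"yawy",(np.degrees(np.arctan2(y[1],y[0]))-90).round(2),"L",np.linalg.norm(x).round(4),"Wf,Wr",np.linalg.norm(fl-fr).round(4),np.linalg.norm(rl-rr).round(4))
    return w.mean(0)
rep("top",t,T,[(49,370),(272,536),(304,42),(524,204)],.009,"screws")
rep("top",t,T,[(37,370),(277,553),(303,30),(540,205)],.008,"nestcorners")
rep("scn",s,S,[(353,84),(58,130),(481,487),(154,541)],.009,"screws(fl approx)")
rep("top",t,T,[(142,301),(304,421),(231,155),(421,292)],.040,"brass")
rep("scn",s,S,[(347,158),(127,192),(416,317),(150,360)],.040,"brass")
print("core",cast(t,*T((238,335)),.053)[:2].round(4),cast(s,*S((247,193)),.053)[:2].round(4))
# flange top outer edge, z=.064: scene (138,147)-(326,119); 
for c,F,a,b in((s,S,(138,147),(326,119)),(t,T,(283,431),(132,332))):
    p=[cast(c,*F(q),.064)[:2] for q in(a,b)]; d=p[1]-p[0]
    print("flange top ends",np.round(p,4),np.linalg.norm(d).round(4),"yaw",np.degrees(np.arctan2(-d[0],d[1])).round(2))
E
python3 pose.py
```

```text
top screws ctr [0.6678 0.0666] yawx -37.3 yawy -37.49 L 0.2731 Wf,Wr 0.1805 0.1814
top nestcorners ctr [0.6671 0.0653] yawx -37.34 yawy -37.85 L 0.285 Wf,Wr 0.196 0.1958
scn screws(fl approx) ctr [0.6649 0.0653] yawx -37.04 yawy -37.09 L 0.2729 Wf,Wr 0.1799 0.1811
top brass ctr [0.6573 0.074 ] yawx -36.54 yawy -37.09 L 0.1101 Wf,Wr 0.1287 0.1509
scn brass ctr [0.6564 0.0723] yawx -36.85 yawy -37.11 L 0.1097 Wf,Wr 0.1287 0.1498
core [0.627  0.0962] [0.6292 0.0921]
flange top ends [[0.5681 0.0684]
 [0.6342 0.155 ]] 0.1089 yaw -37.37
flange top ends [[0.5644 0.0677]
 [0.6274 0.1613]] 0.1128 yaw -33.96
```

{"op": "drive_tool", "data": {"steps": [0, 10, -13, 0, 0, 0, 21, -28, 0, -3, 0, 21, -28, 0, -4, 0, 21, -28, 0, -4, 0, 21, -28, 0, -4], "grip_force": 20}}

```text
clock: 0.72
position: [0.3295, 0.4524, 0.2453]
tool_rot: [-1.571, 0.0, 0.921]
force: [1.1, -0.2, 0.0]
grip_width: 0.0254
```

{"op": "drive_tool", "data": {"steps": [0, 23, -30, 0, 0, 0, 23, -30, 0, 0, 0, 23, -30, 0, 0, 0, 23, -30, 0, 0, 0, 23, -30, 0, 0]}}

```text
clock: 1.13
position: [0.4445, 0.3023, 0.2455]
tool_rot: [-1.571, -0.0, 0.924]
force: [1.1, 0.9, 0.2]
grip_width: -0.0001
```

{"op": "drive_tool", "data": {"steps": [0, 23, -30, -10, 0, 0, 23, -30, -20, 0, 0, 23, -30, -20, 0, 0, 20, -30, -20, 0, 0, 15, -20, -10, 0]}}

```text
clock: 1.55
position: [0.5471, 0.1618, 0.1643]
tool_rot: [-1.571, 0.002, 0.922]
force: [0.2, -0.5, 0.8]
grip_width: -0.0001
```

{"op": "drive_tool", "data": {"steps": [0, 3, -5, -20, 0, 0, 4, -6, -25, 0, 0, 0, 0, -25, 0, 0, 0, 0, -25, 0, 0, 0, 0, -8, 0]}}

```text
clock: 1.97
position: [0.552, 0.1539, 0.0603]
tool_rot: [-1.569, 0.003, 0.924]
force: [-0.5, -0.2, -1.2]
grip_width: 0.0002
```

```bash
cat > e.py <<'E'
from h import *
o=monitor.observe(); d=np.array(o["position"])[:2]-[.666,.066]; a=np.radians(-37.2)
X=np.array([np.cos(a),np.sin(a)]);Y=np.array([-X[1],X[0]])
f=np.array(o["force"])
print("t",o["clock"],"enc x,y",(d@X).round(4),(d@Y).round(4),"z",o["position"][2].round(4),"F x,y,z",(f[:2]@X).round(2),(f[:2]@Y).round(2),f[2].round(2))
E
python3 e.py; python3 - <<'E'
from h import *
s=cam("scene")
b=cv2.resize(s[0][190:325,312:432],None,fx=4.4,fy=4.4,interpolation=cv2.INTER_CUBIC)
cv2.imwrite("pics/scz1.png",b[...,::-1])
E
```

```text
t 1.9667 enc x,y -0.144 0.001 z 0.0603 F x,y,z -0.27 -0.46 -1.21
```

View pics/scz1.png

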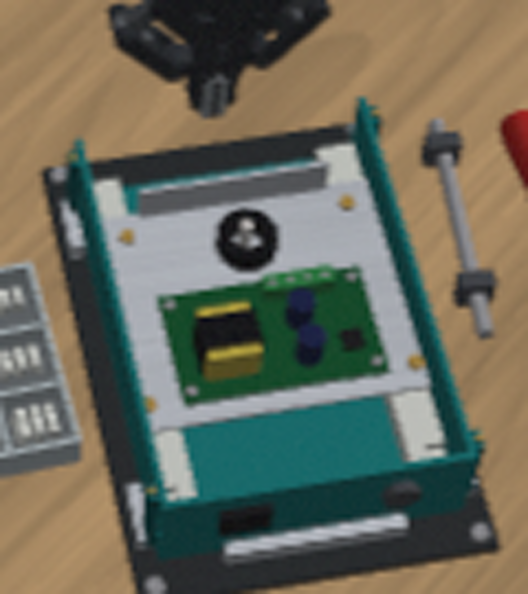

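The fingertips are at crop (212,112), about 50 mm in front of the flange and on its centre line, and the path is clear. I'll build a numeric tracker (PCB and brass pins) to sense the drop, then approach.

```bash
cat > track.py <<'E'
from h import *
import json,os,runpy
def green(c):
    hsv=cv2.cvtColor(c[0],cv2.COLOR_RGB2HSV)
    m=cv2.inRange(hsv,(50,120,30),(75,255,160))
    w=np.zeros_like(m); u,v=proj(c,[.67,.06,.045]).astype(int); w[v-55:v+55,u-60:u+60]=1
    m*=w; m=cv2.morphologyEx(m,cv2.MORPH_CLOSE,np.ones((7,7)))
    k=max(cv2.findContours(m,0,1)[0],key=cv2.contourArea); h=cv2.convexHull(k); M=cv2.moments(h)
    return np.array([M["m10"],M["m01"]])/M["m00"],M["m00"]
a=np.radians(-37.2);X=np.array([np.cos(a),np.sin(a)]);Y=np.array([-X[1],X[0]])
cs=[cam("scene"),cam("top")]; A=[];b=[]
for c in cs:
    (u,v),ar=green(c); _,f,cx,cy,p,M=c; r=M@np.array([(u-cx)/f,(v-cy)/f,1]); r/=np.linalg.norm(r)
    Q=np.eye(3)-np.outer(r,r); A.append(Q);b.append(Q@p); g=cast(c,u,v,.042)[:2]-[.666,.066]
    print("px",u.round(2),v.round(2),"area",ar,"plane enc",(g@X*1e3).round(1),(g@Y*1e3).round(1))
P=np.linalg.solve(A[0]+A[1],b[0]+b[1]); g=P[:2]-[.666,.066]
print("tri enc mm",(g@X*1e3).round(1),(g@Y*1e3).round(1),"z",(P[2]*1e3).round(1))
runpy.run_path("e.py")
E
python3 track.py
```

```text
px 373.6 265.44 area 1101.0 plane enc 13.0 0.4
px 301.14 195.42 area 939.0 plane enc 16.6 1.7
tri enc mm 15.7 0.1 z 46.7
t 2.1167 enc x,y -0.1433 0.0026 z 0.0636 F x,y,z -0.18 0.12 1.18
```

{"op": "drive_tool", "data": {"steps": [0, 6, -4, -2, 0, 0, 6, -5, -2, 0, 0, 6, -5, 0, 0, 0, 6, -5, 0, 0, 0, 4, -3, 0, 0]}}

```text
clock: 2.53
position: [0.5827, 0.1316, 0.0598]
tool_rot: [-1.572, -0.0, 0.923]
force: [0.3, -0.2, 0.6]
grip_width: 0.0001
```

```bash
python3 track.py
```

```text
px 373.6 265.44 area 1101.0 plane enc 13.0 0.4
px 302.71 195.67 area 868.5 plane enc 18.5 -2.1
tri enc mm 17.4 -2.3 z 49.5
t 2.6333 enc x,y -0.1064 0.0018 z 0.0596 F x,y,z 0.17 -0.1 -0.8
```

{"op": "drive_tool", "data": {"steps": [0, 1.6, -1.2, -2, 0, 0, 1.6, -1.2, -2, 0, 0, 1.6, -1.2, 0, 0, 0, 1.2, -0.9, 0, 0, 0, 0.8, -0.6, 0, 0]}}

```text
clock: 3.05
position: [0.5883, 0.1277, 0.0553]
tool_rot: [-1.571, 0.0, 0.924]
force: [-0.6, 0.6, -0.1]
grip_width: -0.0
```

{"op": "drive_tool", "data": {"steps": [0, 0.8, -0.6, 0, 0, 0, 0.8, -0.6, 0, 0, 0, 0.8, -0.6, 0, 0, 0, 0.8, -0.6, 0, 0, 0, 0.8, -0.6, 0, 0]}}

```text
clock: 3.47
position: [0.5923, 0.1247, 0.0553]
tool_rot: [-1.571, 0.0, 0.924]
force: [0.3, 0.6, 0.2]
grip_width: 0.0001
```

{"op": "drive_tool", "data": {"steps": [0, 0.8, -0.6, 0, 0, 0, 0.8, -0.6, 0, 0, 0, 0.8, -0.6, 0, 0, 0, 0.8, -0.6, 0, 0, 0, 0.8, -0.6, 0, 0]}}

```text
clock: 3.88
position: [0.5962, 0.1217, 0.0553]
tool_rot: [-1.571, 0.0, 0.924]
force: [-0.9, 1.1, 0.5]
grip_width: 0.0
```

```bash
python3 track.py
```

```text
px 373.75 266.72 area 1116.0 plane enc 16.6 -0.0
px 305.91 194.97 area 728.5 plane enc 25.2 -7.8
tri enc mm 23.5 -6.2 z 53.9
t 3.9833 enc x,y -0.0889 0.0022 z 0.0553 F x,y,z 0.32 -0.14 0.71
```

{"op": "drive_tool", "data": {"steps": [0, 1.6, -1.2, 0, 0, 0, 1.6, -1.2, 0, 0, 0, 1.6, -1.2, 0, 0, 0, 1.6, -1.2, 0, 0, 0, 1.6, -1.2, 0, 0]}}

```text
clock: 4.4
position: [0.6044, 0.1156, 0.0553]
tool_rot: [-1.571, 0.0, 0.924]
force: [-1.2, 0.9, 0.8]
grip_width: -0.0003
```

{"op": "drive_tool", "data": {"steps": [0, 1.6, -1.2, 0, 0, 0, 1.6, -1.2, 0, 0, 0, 1.6, -1.2, 0, 0, 0, 1.6, -1.2, 0, 0, 0, 1.6, -1.2, 0, 0]}}

```text
clock: 4.82
position: [0.6124, 0.1096, 0.0553]
tool_rot: [-1.571, 0.0, 0.924]
force: [-1.4, 0.8, -0.1]
grip_width: 0.0001
```

{"op": "drive_tool", "data": {"steps": [0, 1.6, -1.2, 0, 0, 0, 1.6, -1.2, 0, 0, 0, 1.6, -1.2, 0, 0, 0, 1.2, -0.9, 0, 0, 0, 0.8, -0.6, 0, 0]}}

```text
clock: 5.23
position: [0.6192, 0.1044, 0.0553]
tool_rot: [-1.571, 0.0, 0.924]
force: [-1.3, 1.2, 1.1]
grip_width: 0.0
```

```bash
python3 track.py; python3 - <<'E'
from h import *
s=cam("scene")
b=cv2.resize(s[0][190:325,312:432],None,fx=4.4,fy=4.4,interpolation=cv2.INTER_CUBIC)
cv2.imwrite("pics/scz2.png",b[...,::-1])
E
```

```text
px 376.52 276.93 area 1147.5 plane enc 45.8 -0.2
px 313.82 187.5 area 650.0 plane enc 54.1 -12.5
tri enc mm 52.5 -8.6 z 54.0
t 5.3333 enc x,y -0.0604 0.0023 z 0.0553 F x,y,z 0.75 -0.26 -0.08
```

View pics/scz2.png

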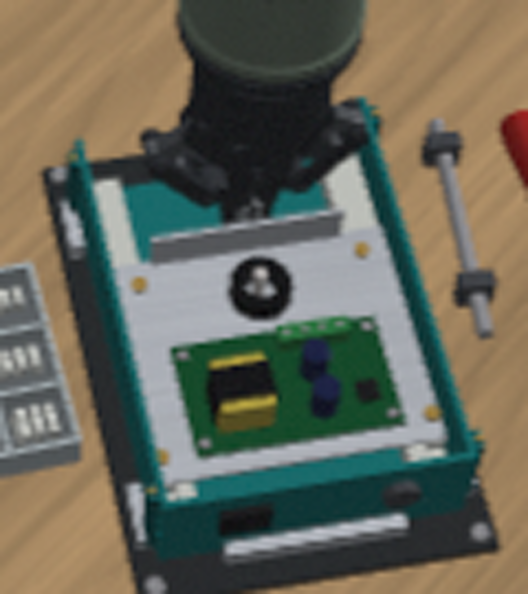

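The plate has slid about 32 mm with the core on its post at (261,285). The push force is about 1.5 N and there is no skew. About 16 mm remain, so I'll slow down.

{"op": "drive_tool", "data": {"steps": [0, 0.8, -0.6, 0, 0, 0, 0.8, -0.6, 0, 0, 0, 0.8, -0.6, 0, 0, 0, 0.8, -0.6, 0, 0, 0, 0.8, -0.6, 0, 0]}}

```text
clock: 5.8
position: [0.6231, 0.1016, 0.0553]
tool_rot: [-1.571, 0.0, 0.924]
force: [-0.4, 0.9, 0.7]
grip_width: 0.0
```

{"op": "drive_tool", "data": {"steps": [0, 0.8, -0.6, 0, 0, 0, 0.8, -0.6, 0, 0, 0, 0.4, -0.3, 0, 0, 0, 0.4, -0.3, 0, 0, 0, 0.4, -0.3, 0, 0]}}

```text
clock: 6.22
position: [0.6259, 0.0995, 0.0553]
tool_rot: [-1.571, 0.0, 0.924]
force: [-0.5, -0.6, 0.6]
grip_width: -0.0001
```

```bash
python3 track.py|sed -n '1p;4p'; python3 - <<'E'
from h import *
s=cam("scene")
a=np.radians(-37.2);X=np.array([np.cos(a),np.sin(a)])
S=lambda p:(np.array(p)+.5)/4.4-.5+[312,190]
w=np.array([cast(s,*S(p),.04)[:2] for p in [(362,249),(139,285),(432,412),(163,457)]])
print("brass centre enc x at TCP -0.0604:",(w.mean(0)-[.666,.066])@X)
E
```

```text
px 377.36 279.85 area 1157.0 plane enc 54.0 -0.1
t 6.3167 enc x,y -0.052 0.0024 z 0.0554 F x,y,z 0.43 -0.59 -1.04
brass centre enc x at TCP -0.0604: 0.021638036935270315
```

{"op": "drive_tool", "data": {"steps": [0, 0.4, -0.3, 0, 0, 0, 0.4, -0.3, 0, 0, 0, 0.4, -0.3, 0, 0, 0, 0.4, -0.3, 0, 0, 0, 0.4, -0.3, 0, 0]}}

```text
clock: 6.78
position: [0.6278, 0.098, 0.0553]
tool_rot: [-1.571, 0.0, 0.924]
force: [-2.1, 0.1, 0.6]
grip_width: 0.0
```

```bash
python3 track.py|sed -n '1p;4p'
```

```text
px 377.63 280.81 area 1160.0 plane enc 56.7 -0.1
t 6.8833 enc x,y -0.0496 0.0024 z 0.0554 F x,y,z -0.18 0.09 -0.38
```

{"op": "drive_tool", "data": {"steps": [0, 0.32, -0.24, 0, 0, 0, 0.32, -0.24, 0, 0, 0, 0.32, -0.24, 0, 0, 0, 0.32, -0.24, 0, 0, 0, 0.32, -0.24, 0, 0]}}

```text
clock: 7.3
position: [0.6296, 0.0967, 0.0553]
tool_rot: [-1.571, -0.0, 0.924]
force: [0.0, -0.7, 0.2]
grip_width: 0.0003
```

```bash
python3 track.py|sed -n '1p;4p'
```

```text
px 378.11 281.56 area 1166.0 plane enc 58.9 0.6
t 7.4 enc x,y -0.0475 0.0024 z 0.0553 F x,y,z 0.25 0.48 0.03
```

{"op": "drive_tool", "data": {"steps": [0, 0.32, -0.24, 0, 0, 0, 0.32, -0.24, 0, 0, 0, 0.32, -0.24, 0, 0, 0, 0.32, -0.24, 0, 0, 0, 0, 0, 0, 0]}}

```text
clock: 7.82
position: [0.6308, 0.0958, 0.0553]
tool_rot: [-1.571, 0.0, 0.924]
force: [1.1, -0.1, -0.1]
grip_width: -0.0001
```

```bash
python3 track.py|sed -n '1p;4p'
```

```text
px 377.84 284.7 area 1175.5 plane enc 67.2 -2.1
t 7.9167 enc x,y -0.0462 0.0025 z 0.0553 F x,y,z -0.15 0.24 -0.31
```

The tracker jumped: the board moved 7 mm in the image for 1.3 mm of finger travel, with the push force at zero. That is the drop, so I'll back off now.

{"op": "drive_tool", "data": {"steps": [0, -1.6, 1.2, 0, 0, 0, -4, 3, 0, 0, 0, -8, 6, 0, 0, 0, -12, 9, 0, 0, 0, -12, 9, 0, 0]}}

```text
clock: 8.33
position: [0.592, 0.1247, 0.0553]
tool_rot: [-1.571, 0.0, 0.924]
force: [0.4, 0.5, 0.3]
grip_width: -0.0003
```

{"op": "drive_tool", "data": {"steps": [0, -4, 3, 10, 0, 0, 0, 0, 25, 0, 0, 0, 0, 30, 0, 0, -15, 20, 30, 0, 0, -20, 25, 30, 0]}}

```text
clock: 8.75
position: [0.5555, 0.1696, 0.1811]
tool_rot: [-1.572, -0.001, 0.921]
force: [0.0, 2.1, 0.5]
grip_width: 0.0
```

{"op": "drive_tool", "data": {"steps": [0, -20, 28, 10, 0, 0, -20, 28, 0, 0, 0, -20, 28, 0, 0, 0, -20, 28, 0, 0, 0, 0, 0, 0, 0]}}

```text
clock: 9.17
position: [0.4709, 0.2889, 0.1897]
tool_rot: [-1.568, -0.002, 0.932]
force: [0.5, 2.1, 0.6]
grip_width: 0.0004
```

```bash
python3 track.py; python3 - <<'E'
from h import *
s=cam("scene");t=cam("top")
b=cv2.resize(s[0][190:325,312:432],None,fx=4.4,fy=4.4,interpolation=cv2.INTER_CUBIC)
a=cv2.resize(t[0][135:275,230:370],None,fx=4.2,fy=4.2,interpolation=cv2.INTER_CUBIC)
cv2.imwrite("pics/scz3.png",b[...,::-1]);cv2.imwrite("pics/topz3.png",a[...,::-1])
E
```

```text
px 377.84 284.7 area 1175.5 plane enc 67.2 -2.1
px 312.99 181.68 area 902.0 plane enc 65.6 -1.2
tri enc mm 66.0 -1.2 z 39.8
t 9.2667 enc x,y -0.2844 0.0577 z 0.1896 F x,y,z 1.91 -0.16 0.29
```

View pics/scz3.png

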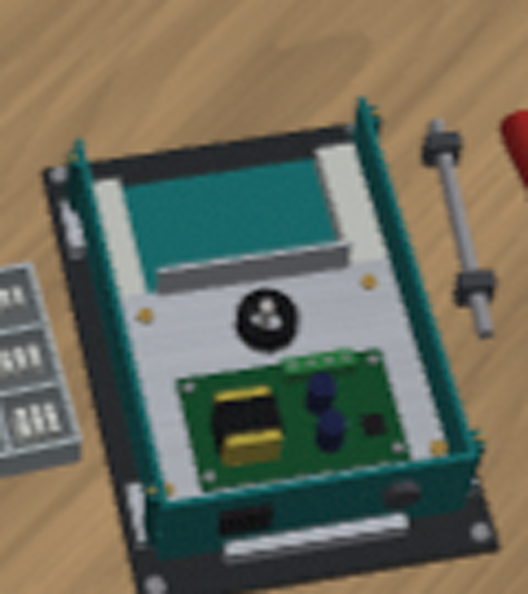

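View pics/topz3.png

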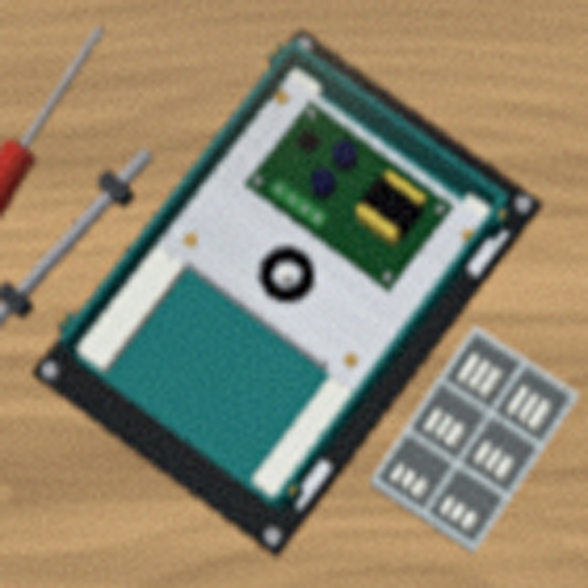

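The scene view shows the plate lower behind the flange and the core on its post at (267,318). Pin heads are at (369,282), (145,315), (438,447) and (169,489). In the top view they are at (190,240), (351,360), (281,97) and (467,233). I'll triangulate all four pin heads to check that the plate is seated flat.

```bash
python3 - <<'E'
from h import *
s=cam("scene");t=cam("top")
T=lambda p:(np.array(p)+.5)/4.2-.5+[230,135]
a=np.radians(-37.2);X=np.array([np.cos(a),np.sin(a)]);Y=np.array([-X[1],X[0]])
def tri(sp,tp,oy):
    S=(np.array(sp)+.5)/4.4-.5+[312,oy]; A=0;b=0
    for c,(u,v) in((s,S),(t,T(tp))):
        _,f,cx,cy,p,M=c; r=M@np.array([(u-cx)/f,(v-cy)/f,1]); r/=np.linalg.norm(r);Q=np.eye(3)-np.outer(r,r);A=A+Q;b=b+Q@p
    P=np.linalg.solve(A,b); g=P[:2]-[.666,.066]; return (np.array([g@X,g@Y,P[2]])*1e3).round(1)
B=[tri(*q,200) for q in(((347,158),(142,301)),((127,192),(304,421)),((416,317),(231,155)),((150,360),(421,292)))]
N=[tri(*q,190) for q in(((369,282),(190,240)),((145,315),(351,360)),((438,447),(281,97)),((169,489),(467,233)))]
for b,n in zip(B,N): print(b,n,(n-b).round(1))
print(np.mean(B,0),np.mean(N,0)); print("core",tri((247,193),(238,335),200),tri((267,316),(287,273),190))
E
```

```text
[-66.7  64.1  39.5] [-16.1  65.1  32.3] [50.6  1.  -7.2]
[-66.8 -64.5  39. ] [-17.1 -64.3  32.8] [49.7  0.2 -6.2]
[42.9 76.  39.4] [94.1 75.  33.1] [51.2 -1.  -6.3]
[ 43.5 -74.5  40. ] [ 93.2 -74.5  33.8] [49.7  0.  -6.2]
[-11.775   0.275  39.475] [38.525  0.325 33.   ]
core [-48.7   0.6  47.2] [ 2.1  0.5 43.4]
```

All four pin heads sank 6–7 mm, and the plate centre is at x = 38.5, y = 0.3 mm, against a home of 38, 0. The plate is flat and the core moved with it. I'm handing the job in.

```bash
python3 -c "
from h import *
print(workorder.job_done())"
```

```text
the job is handed in; nothing more can be done
None
```

The chassis plate is home in the locating notches, and I have handed the job in. With the fingers closed, I pushed the plate's front flange about 50 mm along the rails. I went slower near the notches, stopped pushing when the plate dropped, and pulled the hand back and clear. The robot's clock read about 9.3 s at the last check.

- **Plate position:** measured from both cameras, the plate centre is at x = 38.5, y = 0.3 mm in the enclosure, against a home of 38, 0. The calibration is good to about 2 mm.
- **Drop:** all four pin heads sank 6.2 to 7.2 mm (6 mm expected), so the plate sits flat.
- **Force:** the readings I saw while pushing stayed around 1–2 N. There was no force spike at the notches.
- **Ferrite core:** it is still on its post and moved with the plate.
- **Other things:** the spool axle, standoff tray and screwdriver look unmoved in the final close-ups. I did not re-check the things farther away, but the hand passed well above the case lid and did not go near the rest.

**Checks that disagreed:** the circuit-board centre came out 1.3 mm to the right in y after the drop, but the pin heads did not show this. Height readings from the top camera were unreliable while the hand blocked its view, so I detected the drop from the scene camera, not from the force readings.

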